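# Unstack the snacks and pack the lunch box in layers

## Task

Pack the steel lunch box from the little stack of snacks: first stand the round pot in its narrow bay and the white tub in its wide bay, both flat on the floor of the box; then lay the wooden divider plate level over them on the box's ledges, handle up; last, lay the flat cardboard snack box on the divider, inside the box, on the tub's side of the handle. Keep everything upright, set each thing down without dropping it, and leave the mug, honey jar, pepper mill and beaker where they stand.

Things in the scene. Friction and masses are not known exactly. Their poses are not given: they have to be found in the camera images.
- lunchbox: Open steel lunch box, fixed; outside 238 (x) x 138 (y) x 72 mm high, inside 230 x 130, floor 4 thick. Origin: centre of underside, z up, x away from robot within 26 deg. Partition at x=-25, 4 thick, top z=56, makes the narrow bay (x -97 to -27, centre -62) and the wide bay (x -23 to 97, centre 37), y -65 to 65. End ledges |x| 97 to 115, full width, top z=56, carry the divider.
- pot: Small round lidded snack pot, terracotta-brown body with a steel lid, smooth cylinder 44 mm in diameter, 46 mm high. Starts on top of the tub. Origin: centre of its underside; z up.
- tub: White lidded plastic tub, plain upright sides, 76 (its x) x 54 (its y) x 46 mm high. Starts in the middle of the stack, on the snack box, under the pot. Origin: centre of its underside; z up.
- divider: Pale wooden plate 214 (its x) x 114 (y) x 4 mm, flat on the worktop. Handle: an upright fin across its middle, 10 mm thick along x, 70 long along y, top 38 mm above the plate's underside. Same either way round. Has 8 mm play each side in the lunch box; its underside then lies 56 mm above the box's underside. Origin: centre of the underside, z up.
- snackbox: Flat brown cardboard snack box with a paper band, rigid, 92 (its x) x 66 (its y) x 30 mm high, lying on the worktop as the foot of the stack. Origin: centre of its underside; z up. On the divider there is 102 mm from the fin to the plate's end (110 mm to the box's wall).
- mug: Loose white mug, radius 38, 85 mm high, handle at its +y; bystander. Origin: centre of its underside.
- honey: Loose amber glass jar with a steel cap, radius 30, 95 mm high; bystander. Origin: centre of its underside.
- mill: Loose dark wooden pepper mill, radius 25, 125 mm high; bystander. Origin: centre of its underside.
- beaker: Loose blue ceramic beaker, radius 36, 80 mm high; bystander. Origin: centre of its underside.

How it is judged:
By the outcome, as a careful person would: the job done as asked, in the order asked, and still so for the second after the job is handed in, with the robot touching nothing.
It also fails if it takes over 118 s, if anything falls off the work surface, if the arm or the gripper's body presses on something with over 40 N, if the wrist force passes 120 N, or if a joint passes its speed limit or range.

## Robot

A 7-joint arm with a two-finger parallel gripper is mounted at the origin on the work surface. World frame = base frame: x ahead of the robot, y to its left, z up, the work surface at z = 0. Lengths are in m, angles in rad, forces in N, time in s.
With the tool pointing down it reaches from about 0.4 to 0.875 m from the base axis. Payload 6.5 kg.
Tool frame: the origin (TCP) lies at the very end of the fingers, on their centre line; the grasp point (between the pads) lies 19 mm behind it; z points along the fingers, y is the line along which they close (so a half turn about z gives the same grasp; the last joint's range is limited). The gripper opens to 88 mm and grips with 3 to 60 N. Pads are 18 mm wide; open, the fingers measure 123 mm over their backs; the gripper's body (75 mm by 187 mm) begins 45 mm behind the grasp point.
Start: joints at [-1.211, 0.536, -0.004, 1.538, 0.003, 1.067, -0.071], TCP at [0.268, 0.592, 0.239] pointing down, gripper open.
Joint ranges: [-2.7, 2.7], [-0.37, 2.16], [-1.27, 1.26], [0.24, 2.4], [-1.31, 4.45], [0.19, 1.91], [-2.76, 2.76]. Speed limits (rad/s): [2.39, 2.39, 3.14, 3.14, 3.14, 3.14, 3.14].

## Interface

Orientations are given as a unit quaternion [x, y, z, w].
In Python, from plant import env, eyes gives the robot as it stands. Calls block until the motion is done:
- env.move_to(position, orientation): joint-space move of the TCP to a pose.
- env.line_to(position, frame=None, velocity=0.15): straight line of the TCP; frame=None keeps the orientation; velocity is the mean speed in m/s.
- env.move_joints(angles): joint-space move.
- env.open_gripper() and env.clamp(): open the fingers fully, or close them until they stop; the grip force is fixed at half the most.
- env.pause(seconds).
- env.ik(position, orientation): joint angles nearest the present ones, or None.
- eyes.camera(name): name is "scene" or "side" or "wrist"; returns (picture, depth): 420x560x3 uint8, blue, green, red; 420x560 float32, m along the optical axis (not along the pixel's ray), 0 where there is no reading.
- eyes.camera_params(name): a dict with "fov_y" (degrees; the focal length in pixels is half the picture's height over the tangent of half this angle, whatever the lens; pixels are square), "cx", "cy" (the principal point, pixels), "k1" (the pictures are not rectified: a ray, as slopes to the right and down, at radius r is drawn at 1 + k1 r^2 times it, then the intrinsics apply), "rvec" (rotation vector, rad) and "tvec" (3), from world to camera coordinates, as OpenCV has them. Camera axes: x right, y down, z forward; pixel columns grow to the right and rows downward; lengths in m; the calibration is good to about 2 mm. A picture is of the moment at which its call begins: read the wrist's pose just before it. camera_params takes no time and is no camera call; for the wrist camera it gives the pose at the moment of the call.
A pose or a line that the arm cannot do raises env.IKError and nothing moves.
- env.sign_off(): hands the job in; it is judged then, once.
Trained networks look in the newest picture that a camera, given by its name, has taken for a name from the list of things; names that differ only in an ending like _2 or _b are one class to them, and where a whole thing is asked for, a point or a joint stands for the part that bears it (a point fixed in the world has none). Each returns a list of dicts, best first, with "confidence" (0 to 1); they miss things now and then, are a little off and sometimes report something else, mostly with a low value. They report only what shows in the picture. A call takes as long as a camera call.
- eyes.recognise(camera, label): "position" ([row, column] in pixels, amid what is visible of it).
Readings, each from a call of its own:
- env.get_t(): time.
- env.get_joint_pos(): joint angles.
- env.get_dq(): joint speeds.
- env.get_effort(): joint torques, N m.
- env.get_eef_pos(): TCP position.
- env.get_tool_rot(): TCP orientation.
- env.get_ft_force(): force on the tool from outside, world axes, zero at the start.
- env.get_torque(): the same for the moment, N m.
- env.get_opening(): finger opening in m.
- env.get_grasp_force(): force on a finger pad.
Only numpy, scipy, OpenCV 4.12 (cv2) and the standard library are available. Lean on these libraries where they do the work, as an engineer would, in place of code of your own. Each camera call takes 0.05 s, during which the arm holds its last target. There are 200 camera calls.

## Working session

There is one attempt and no reset: what is moved stays moved. The work goes in short steps, each a Python script; the robot and the scene stay as the last script left them, time stands still between calls to the robot, and variables do not carry over. Pictures are saved under pics/ and viewed, at most 14 in all, crops included, and the job is handed in when it is done.

```bash
ls; mkdir -p pics; python3 - <<'E'
from plant import env, eyes
import cv2, numpy as np
a=[]
for c in ("scene","side"):
    im,d=eyes.camera(c); p=eyes.camera_params(c); print(c,p)
    cv2.imwrite(f"pics/{c}0.png",im); np.save(f"pics/{c}0.npy",d)
    for l in ("lunchbox","pot","tub","divider","snackbox","mug","honey","mill","beaker"):
        print(l,[(np.round(r["position"]),round(r["confidence"],2)) for r in eyes.recognise(c,l)][:2])
print(env.get_t(),env.get_eef_pos(),env.get_tool_rot())
E
```

```text
pics
scene {'fov_y': 57.51011556664172, 'cx': 274.7380870240437, 'cy': 214.66717242830995, 'k1': -0.03804040845671917, 'rvec': array([ 2.41623835,  0.95381759, -0.26579358]), 'tvec': array([-0.45264065, -0.29493872,  1.32356377])}
lunchbox []
pot [(array([137., 319.]), 0.69)]
tub [(array([153., 315.]), 0.75)]
divider [(array([283., 168.]), 0.87)]
snackbox [(array([162., 322.]), 0.65)]
mug [(array([214., 358.]), 0.77)]
honey [(array([328., 106.]), 0.69)]
mill [(array([122., 350.]), 0.84)]
beaker [(array([312., 265.]), 0.93), (array([166., 322.]), 0.37)]
side {'fov_y': 43.96809658503904, 'cx': 276.635018697426, 'cy': 209.01607350613278, 'k1': -0.022225011515522766, 'rvec': array([ 2.12754602, -0.49414261,  0.24877616]), 'tvec': array([-0.55850676,  0.24104026,  1.57429402])}
lunchbox [(array([227., 270.]), 0.65)]
pot [(array([173., 218.]), 0.72)]
tub [(array([188., 218.]), 0.71), (array([175., 218.]), 0.3)]
divider [(array([296., 281.]), 0.69)]
snackbox [(array([198., 219.]), 0.78), (array([166., 202.]), 0.22)]
mug [(array([183., 287.]), 0.67)]
honey [(array([326., 322.]), 0.74)]
mill [(array([166., 202.]), 0.8)]
beaker [(array([241., 345.]), 0.83)]
1.0 [0.26845766 0.59197616 0.2387177 ] [2.11246251e-01 9.77432873e-01 1.04825919e-05 1.11970062e-05]
```

View pics/scene0.png

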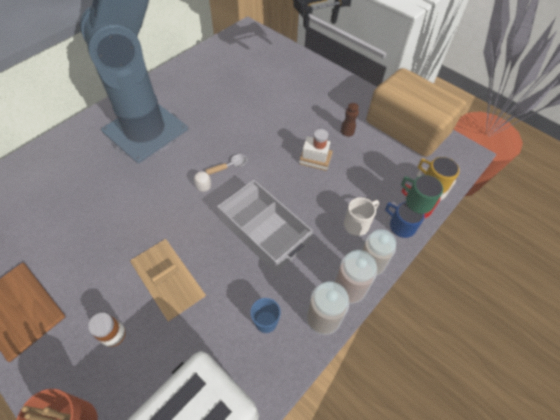

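View pics/side0.png

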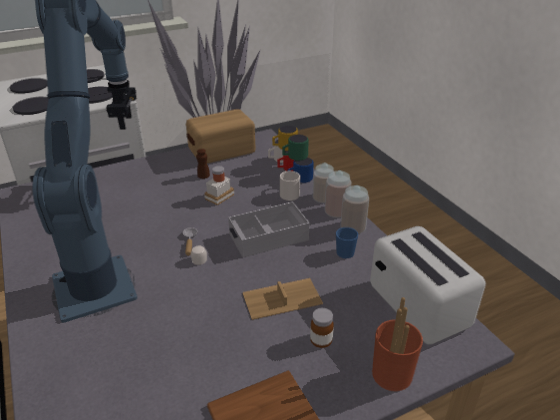

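The scene view shows the stack at about (318,150), the lunch box at (265,222), the divider at (168,280) and a clear view of all four bystanders. The side view agrees. Next I'll build coarse point clouds, then take wrist views.

```bash
cat > h.py <<'E'
import numpy as np, cv2
from plant import env, eyes
from scipy.spatial.transform import Rotation as R
def K(p):
    f=210/np.tan(np.radians(p["fov_y"])/2)
    return np.array([[f,0,p["cx"]],[0,f,p["cy"]],[0,0,1.]])
def rays(p,px):   # px (n,2) col,row -> slopes
    return cv2.undistortPoints(np.float64(px).reshape(-1,1,2),K(p),np.array([p["k1"],0,0,0,0.])).reshape(-1,2)
def Rt(p): return cv2.Rodrigues(np.float64(p["rvec"]))[0],np.float64(p["tvec"]).ravel()
def cloud(p,d):
    v,u=np.mgrid[0:420,0:560]; n=rays(p,np.c_[u.ravel(),v.ravel()])
    z=d.ravel().astype(float); X=np.c_[n*z[:,None],z]; r,t=Rt(p)
    X=(X-t)@r; X[z<=0]=np.nan
    return X.reshape(420,560,3)
def onplane(p,px,z):
    n=rays(p,px); r,t=Rt(p); D=np.c_[n,np.ones(len(n))]@r; c=-r.T@t
    return c+D*((z-c[2])/D[:,2])[:,None]
def triang(obs):  # [(params,(col,row))] -> point, residual m
    A=np.zeros((3,3));b=np.zeros(3);L=[]
    for p,px in obs:
        n=rays(p,[px])[0]; r,t=Rt(p); d=r.T@np.r_[n,1]; d/=np.linalg.norm(d); c=-r.T@t
        P=np.eye(3)-np.outer(d,d); A+=P; b+=P@c; L.append((P,c))
    x=np.linalg.solve(A,b); return x,[np.linalg.norm(P@(x-c)) for P,c in L]
def down(yaw):  # tool down; tool y axis at angle yaw from world y... tool x along (cos,sin)yaw
    return (R.from_euler('z',yaw)*R.from_quat([1,0,0,0])).as_quat()
def grab(c,name=None):
    p=eyes.camera_params(c); im,d=eyes.camera(c)
    if name: cv2.imwrite(f"pics/{name}.png",im); np.savez(f"pics/{name}.npz",d=d,**p)
    return p,im,d
E
python3 - <<'E'
from h import *
P={c:eyes.camera_params(c) for c in("scene","side")}
C={c:cloud(P[c],np.load(f"pics/{c}0.npy")) for c in P}
px=dict(pot=((319,137),(218,173)),tub=((315,153),(218,188)),divider=((168,283),(281,296)),snackbox=((322,162),(219,198)),mug=((358,214),(287,183)),honey=((106,328),(322,326)),mill=((350,122),(202,166)),beaker=((265,312),(345,241)),lunchbox=((265,222),(270,227)))
for k,(a,b) in px.items():
    x,e=triang([(P["scene"],a),(P["side"],b)])
    print(k,x.round(3),np.round(e,3),C["scene"][a[1],a[0]].round(3),C["side"][b[1],b[0]].round(3))
def rect(X,c,rad,z0,z1,n):
    Q=X.reshape(-1,3);m=(np.hypot(Q[:,0]-c[0],Q[:,1]-c[1])<rad)&(Q[:,2]>z0)&(Q[:,2]<z1)
    Q=Q[m]; 
    if len(Q)<8: print(n,"few");return
    r=cv2.minAreaRect((Q[:,:2]*1000).astype(np.float32)); print(n,len(Q),np.round(r[0]),np.round(r[1]),round(r[2],1),"zmed",np.median(Q[:,2]).round(4))
for c in C:
    X=C[c]
    s=triang([(P["scene"],px["tub"][0]),(P["side"],px["tub"][1])])[0]
    rect(X,s,.09,.115,.14,c+" pot"); rect(X,s,.09,.068,.082,c+" tub"); rect(X,s,.09,.022,.036,c+" snack")
    l=triang([(P["scene"],px["lunchbox"][0]),(P["side"],px["lunchbox"][1])])[0]
    rect(X,l,.15,.066,.08,c+" box")
    l=triang([(P["scene"],px["divider"][0]),(P["side"],px["divider"][1])])[0]
    rect(X,l,.07,.03,.045,c+" fin"); 
E
```

```text
pot [0.524 0.296 0.112] [0.002 0.002] [0.531 0.287 0.126] [0.522 0.288 0.115]
tub [0.521 0.292 0.046] [0.002 0.002] [0.532 0.276 0.064] [0.511 0.266 0.066]
divider [ 0.501 -0.294  0.002] [0.009 0.009] [ 0.509 -0.301  0.004] [ 0.489 -0.302  0.02 ]
snackbox [ 0.531  0.326 -0.021] [0.001 0.001] [0.556 0.286 0.033] [0.508 0.255 0.029]
mug [0.76  0.192 0.057] [0.002 0.002] [0.748 0.226 0.002] [0.745 0.167 0.077]
honey [ 0.519 -0.482  0.056] [0.002 0.002] [ 0.535 -0.477  0.092] [ 0.507 -0.502  0.08 ]
mill [0.52  0.477 0.048] [0. 0.] [0.528 0.462 0.063] [0.513 0.454 0.062]
beaker [ 0.767 -0.196  0.054] [0.004 0.004] [ 0.753 -0.181  0.005] [ 0.753 -0.222  0.075]
lunchbox [ 0.588 -0.009  0.047] [0.005 0.005] [0.566 0.014 0.003] [0.615 0.041 0.001]
scene pot 140 [525. 302.] [45. 42.] 88.2 zmed 0.1223
scene tub 232 [517. 297.] [77. 57.] 25.7 zmed 0.0763
scene snack 180 [520. 299.] [92. 68.] 26.0 zmed 0.0299
scene box 505 [582.  -8.] [140. 241.] 86.6 zmed 0.0709
scene fin 127 [ 494. -293.] [70. 12.] 78.6 zmed 0.0365
side pot 74 [529. 305.] [58. 40.] 60.8 zmed 0.1222
side tub 136 [521. 296.] [79. 60.] 26.2 zmed 0.0769
side snack 125 [522. 296.] [97. 72.] 24.7 zmed 0.0302
side box 405 [586. -10.] [156. 240.] 86.3 zmed 0.0709
side fin 79 [ 495. -295.] [72. 13.] 80.2 zmed 0.0392
```

```bash
python3 - <<'E'
from h import *
t=env.get_t()
for n,(x,y,yaw) in dict(stack=(.52,.22,25),box=(.56,-.01,-3),div=(.495,-.25,-11)).items():
    qs=[(np.abs(j-env.get_joint_pos()).sum(),q) for q in (down(np.radians(yaw)),down(np.radians(yaw+180))) if (j:=env.ik([x,y,.36],q)) is not None]
    print(n,[c for c,_ in qs]); env.move_to([x,y,.36],min(qs,key=lambda a:a[0])[1])
    p,im,d=grab("wrist","w_"+n); r,tt=Rt(p); print("cam",(-r.T@tt).round(3),"axis",r[2].round(2),"tcp",np.round(env.get_eef_pos(),3),"yaw",yaw,"t",env.get_t())
import os
cv2.imwrite("pics/wall.png",cv2.resize(np.hstack([cv2.imread(f"pics/w_{n}.png") for n in("stack","box","div")]),(798,200)))
def rect(X,c,rad,z0,z1,n):
    Q=X.reshape(-1,3);m=(np.hypot(Q[:,0]-c[0],Q[:,1]-c[1])<rad)&(Q[:,2]>z0)&(Q[:,2]<z1);Q=Q[m]
    if len(Q)<8: print(n,"few");return
    r=cv2.minAreaRect((Q[:,:2]*1000).astype(np.float32)); print(n,len(Q),np.round(r[0],1),np.round(r[1],1),round(r[2],1),"zmed",np.median(Q[:,2]).round(4))
for n,l in dict(stack=[("pot",.115,.13),("tub",.070,.082),("snack",.025,.036)],box=[("rim",.068,.08),("part",.052,.060),("floor",.001,.01)],div=[("plate",.002,.01),("fin",.033,.045)]).items():
    f=np.load(f"pics/w_{n}.npz"); X=cloud(f,f["d"]); c=dict(stack=(.52,.297),box=(.584,-.009),div=(.495,-.294))[n]
    for m,a,b in l: rect(X,c,.145 if n!="stack" else .09,a,b,m)
E
```

```text
stack [np.float64(2.9351616663769247), np.float64(2.8449045956389023)]
cam [0.443 0.185 0.506] axis [ 0.29  0.14 -0.95] tcp [0.519 0.221 0.36 ] yaw 25 t 2.75
box [np.float64(4.952115234363301), np.float64(0.5704841893648458)]
cam [ 0.475 -0.004  0.506] axis [ 0.33 -0.02 -0.95] tcp [ 0.56  -0.007  0.36 ] yaw -3 t 3.725
div [np.float64(4.178396665297432), np.float64(0.9066579844915109)]
cam [ 0.413 -0.232  0.506] axis [ 0.32 -0.06 -0.95] tcp [ 0.496 -0.247  0.36 ] yaw -11 t 4.75
pot 1126 [525.1 302. ] [42.9 43. ] 22.7 zmed 0.1226
tub 1422 [518.8 296.9] [76.5 54.5] 26.8 zmed 0.0765
snack 540 [521.1 299.2] [92.  66.3] 24.8 zmed 0.0305
rim 2107 [584.5  -9.4] [138.8 238.7] 86.5 zmed 0.0724
part 3958 [584.3  -9.4] [131.1 260. ] 86.6 zmed 0.0568
floor 15307 [571.6  -8.1] [288.9 264.2] 86.1 zmed 0.0043
plate 12770 [ 496.7 -293.6] [283.6 287.8] 28.1 zmed 0.0045
fin 405 [ 493.  -295.4] [69.1 10.2] 80.5 zmed 0.0385
```

View pics/wall.png

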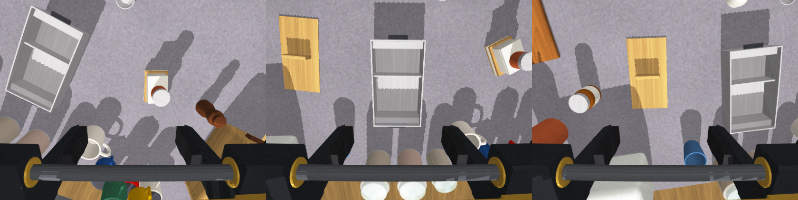

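Wrist views show all sizes matching the text (box rim 239x139, tub 76x54, fin 69x10). I'll cross-check across the views, then go for the pot.

```bash
cat >> h.py <<'E'
def rect(X,c,rad,z0,z1,n):
    Q=X.reshape(-1,3);m=(np.hypot(Q[:,0]-c[0],Q[:,1]-c[1])<rad)&(Q[:,2]>z0)&(Q[:,2]<z1);Q=Q[m]
    if len(Q)<8: print(n,"few");return
    r=cv2.minAreaRect((Q[:,:2]*1000).astype(np.float32)); print(n,len(Q),np.round(r[0],1),np.round(r[1],1),round(r[2],1),"zmed",np.median(Q[:,2]).round(4))
    return r
BOX=np.array([.5845,-.0094]); BY=np.radians(-3.45)
def b2w(x,y=0): return BOX+[x*np.cos(BY)-y*np.sin(BY),x*np.sin(BY)+y*np.cos(BY)]
def go(xy,z,yaw):   # joint move, nearest of the half-turn pair
    j0=env.get_joint_pos(); P=[*xy,z]
    c=[(np.abs(j-j0).max(),q) for q in (down(yaw),down(yaw+np.pi)) if (j:=env.ik(P,q)) is not None]
    env.move_to(P,min(c,key=lambda a:a[0])[1])
def st(n):
    print(n,"t",round(env.get_t(),2),"tcp",np.round(env.get_eef_pos(),4),"open",round(env.get_opening(),4),"grip",round(env.get_grasp_force(),1),"F",np.round(env.get_ft_force(),1))
E
python3 - <<'E'
from h import *
for n in("stack","box","div"):
    f=np.load(f"pics/w_{n}.npz"); X=cloud(f,f["d"]); print(n)
    rect(X,BOX,.145,.066,.08,"rim");rect(X,BOX+[-.025,0],.06,.052,.060,"part");rect(X,(.495,-.294),.07,.033,.045,"fin");rect(X,(.5,-.294),.125,.0025,.006,"plate")
    rect(X,(.52,.3),.09,.117,.13,"pot");rect(X,(.52,.3),.09,.072,.082,"tub");rect(X,(.52,.3),.09,.025,.036,"snack")
E
```

```text
stack
rim 2999 [583.8  -8.7] [139.8 239.5] 86.6 zmed 0.0721
part 410 [558.6  -9.4] [119.6   5.8] 86.4 zmed 0.0565
fin few
plate 25 [ 511.7 -183. ] [22.  60.4] 85.3 zmed 0.0028
pot 1110 [525.1 302. ] [42.9 43. ] 22.7 zmed 0.1226
tub 1410 [518.8 296.9] [76.5 54.5] 26.8 zmed 0.0765
snack 540 [521.1 299.2] [92.  66.3] 24.8 zmed 0.0305
box
rim 2229 [584.5  -9.4] [138.8 238.7] 86.5 zmed 0.0723
part 343 [558.9  -9.6] [118.9   4.5] 86.5 zmed 0.0565
fin 412 [ 492.7 -294.7] [70.2 10.9] 80.4 zmed 0.0385
plate 10795 [ 502.2 -285.5] [230.6 247.7] 74.1 zmed 0.0046
pot 874 [526.6 295. ] [43.3 28.8] 13.2 zmed 0.1222
tub 1658 [518.2 295.9] [76.7 54.9] 26.7 zmed 0.0763
snack 826 [520.8 299.3] [93. 68.] 25.3 zmed 0.0302
div
rim 2619 [583.9  -9. ] [139.8 239.5] 86.7 zmed 0.0718
part 334 [558.4  -7.7] [116.6   5.4] 86.2 zmed 0.0562
fin 405 [ 493.  -295.4] [69.1 10.2] 80.5 zmed 0.0385
plate 10451 [ 502.  -292.7] [239.  244.9] 43.2 zmed 0.0046
pot few
tub few
snack few
```

```bash
sed -i 's/^BOX=.*/BOX=np.array([.5841,-.0092]); BY=np.radians(-3.45)/' h.py; cat >> h.py <<'E'
def settle(z,dz=.006):  # slow descent to nominal z, stopping on contact
    x,y,_=env.get_eef_pos(); env.line_to([x,y,z+dz],velocity=.05); env.pause(.2); f0=env.get_ft_force()[2]
    h=z+dz
    while h>z-.003:
        h-=.001; env.line_to([x,y,h],velocity=.01)
        if env.get_ft_force()[2]-f0>3: break
    st("settled, nominal %.4f"%z)
def up(z,v=.15): x,y,_=env.get_eef_pos(); env.line_to([x,y,z],velocity=v)
E
python3 - <<'E'
from h import *
go((.5252,.302),.20,BY); env.line_to([.5252,.302,.092],velocity=.15); st("at pot")
env.clamp(); st("gripped"); up(.112,.05); st("lift"); up(.22)
xy=b2w(-.062); go(xy,.22,BY); env.line_to([*xy,.06],velocity=.12); settle(.020)
p,im,d=grab("wrist","pot1")
E
```

```text
at pot t 7.68 tcp [0.5259 0.3023 0.0929] open 0.0883 grip 0.0 F [-0.2  0.1  0.5]
gripped t 8.43 tcp [0.5252 0.302  0.0921] open 0.0433 grip 30.0 F [-1.3  0.8  1.3]
lift t 8.97 tcp [0.5253 0.3021 0.1123] open 0.0436 grip 30.0 F [ 0.3  0.  -0.7]
settled, nominal 0.0200 t 15.28 tcp [ 0.5229 -0.0054  0.02  ] open 0.0434 grip 30.0 F [-3.7  0.5 12.6]
```

View pics/pot1.png

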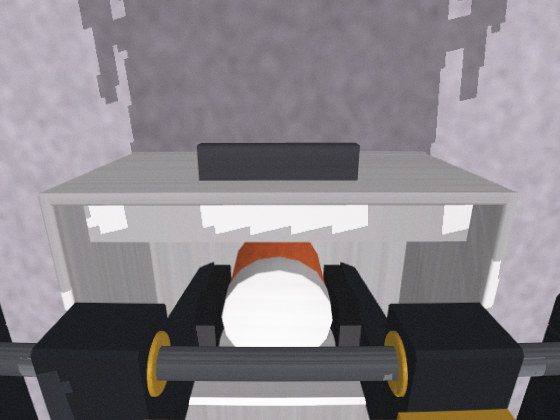

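The picture shows the pot (275,300) in the narrow bay, with the fingers centred between the side walls and the floor contact felt at the nominal height. I'll release it, then do the tub.

```bash
python3 - <<'E'
from h import *
env.open_gripper(); st("released"); up(.10,.1); up(.22)
go((.53,.24),.30,np.radians(26)); p,im,d=grab("wrist","stack2"); X=cloud(p,d)
rt=rect(X,(.52,.3),.09,.070,.082,"tub"); rect(X,(.52,.3),.09,.025,.036,"snack"); rect(X,(.523,-.005),.06,.045,.053,"pot")
assert abs(rt[1][0]-76)<5 and abs(rt[1][1]-54)<5 and abs(rt[2]-26.5)<4
c=np.array(rt[0])/1000; yaw=np.radians(rt[2])
go(c,.16,yaw); env.line_to([*c,.046],velocity=.12); env.clamp(); st("gripped"); up(.06,.04); st("lift"); up(.22)
xy=b2w(.037); go(xy,.22,BY); env.line_to([*xy,.06],velocity=.12); settle(.020)
grab("wrist","tub1")
E
```

```text
released t 16.12 tcp [ 0.5227 -0.0054  0.019 ] open 0.088 grip 0.0 F [-0.4  0.9 -0. ]
tub 3380 [518.8 297. ] [76.8 54.3] 26.8 zmed 0.0766
snack 710 [521.1 299.5] [92.2 66.5] 24.9 zmed 0.0305
pot 1595 [529.  -6.] [98.1 57.5] 86.9 zmed 0.0506
gripped t 21.46 tcp [0.5189 0.2971 0.0461] open 0.0537 grip 30.0 F [-0.6 -0.4  2. ]
lift t 21.96 tcp [0.519  0.2971 0.0603] open 0.0536 grip 30.0 F [-0.2 -0.2 -1.7]
settled, nominal 0.0200 t 28.68 tcp [ 0.6219 -0.0115  0.0201] open 0.0536 grip 30.0 F [-3.3  1.1  9.4]
```

View pics/tub1.png

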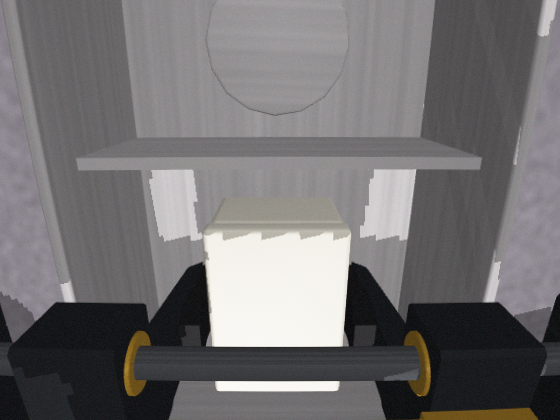

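The tub (278,290) stands flat in the wide bay, and the pot (277,50) is upright in the narrow one. Releasing; divider next.

```bash
python3 - <<'E'
from h import *
env.open_gripper(); st("released"); up(.10,.1); up(.24)
p,im,d=grab("wrist","boxchk"); X=cloud(p,d); rect(X,b2w(.037),.055,.046,.053,"tub top"); rect(X,b2w(-.062),.03,.046,.053,"pot top")
go((.495,-.26),.28,np.radians(80)); p,im,d=grab("wrist","div2"); X=cloud(p,d)
r=rect(X,(.493,-.295),.06,.033,.043,"fin")
(w,h),a=r[1],r[2]; a=a if w>h else a-90   # long direction of the fin
assert 66<max(w,h)<75 and abs(a-80.4)<4
c=np.array(r[0])/1000; yaw=np.radians(a)
go(c,.12,yaw); env.line_to([*c,.009],velocity=.1); st("at fin"); env.clamp(); st("gripped"); up(.03,.04); st("lift"); up(.20)
xy=b2w(0); go(xy,.20,BY+np.pi/2); env.line_to([*xy,.11],velocity=.12); env.pause(.2); grab("wrist","divh"); st("over"); grab("side","divs")
E
python3 -c "
import cv2,numpy as np
a=cv2.imread('pics/divh.png');b=cv2.imread('pics/divs.png')[130:340,150:430]
cv2.imwrite('pics/dv.png',cv2.resize(np.hstack([a,cv2.resize(b,(560,420))]),(800,300)))"
```

```text
released t 29.38 tcp [ 0.6216 -0.0114  0.0189] open 0.0883 grip 0.0 F [ 0.6 -0.2  0.6]
tub top 4123 [621.5 -12.1] [54.  75.7] 86.5 zmed 0.0507
pot top 1931 [522.6  -5.5] [42.5 43.1] 72.8 zmed 0.0505
fin 518 [ 492.3 -294.9] [69.6  9.5] 80.5 zmed 0.0385
at fin t 34.58 tcp [ 0.4928 -0.2952  0.0096] open 0.0882 grip 0.0 F [ 0.2  0.3 -0.4]
gripped t 35.73 tcp [ 0.4923 -0.2949  0.009 ] open 0.0102 grip 30.0 F [-0.1 -0.5  0.7]
lift t 36.41 tcp [ 0.4923 -0.2948  0.0301] open 0.0097 grip 30.0 F [-0.4  0.2 -1.4]
over t 39.99 tcp [ 0.5845 -0.0091  0.1106] open 0.0095 grip 30.0 F [ 0.7  0.1 -2.1]
```

View pics/dv.png

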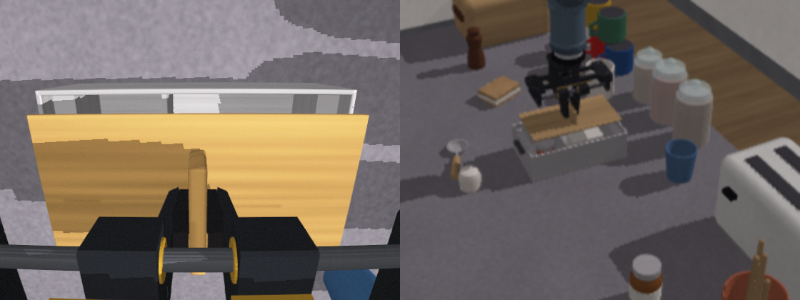

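The plate is held level and squarely above the box (fin at (197,190) in the left half). Lowering it onto the ledges.

```bash
python3 - <<'E'
from h import *
settle(.065,.012); 
p,im,d=grab("wrist","divp"); X=cloud(p,d); env.open_gripper(); st("released"); up(.12,.08); up(.30)
p,im,d=grab("wrist","divq"); X=cloud(p,d); rf=rect(X,BOX,.06,.088,.1,"fin")
m=(np.abs(X[...,2]-.060)<.003)&(np.hypot(X[...,0]-BOX[0],X[...,1]-BOX[1])<.12); Q=X[m]
A=np.c_[Q[:,:2]-BOX,np.ones(len(Q))]; print("plane",np.linalg.lstsq(A,Q[:,2],rcond=None)[0].round(4)); rect(X,BOX,.135,.058,.063,"plate")
go((.52,.24),.30,np.radians(25)); p,im,d=grab("wrist","sn"); X=cloud(p,d); rect(X,(.52,.3),.09,.025,.036,"snack"); rect(X,BOX,.06,.088,.1,"fin"); rect(X,BOX,.135,.058,.063,"plate")
E
```

```text
settled, nominal 0.0650 t 44.3 tcp [ 0.5845 -0.0091  0.065 ] open 0.0098 grip 30.0 F [-4.1  0.7  9.6]
released t 45.56 tcp [ 0.5844 -0.0091  0.064 ] open 0.0879 grip 0.0 F [ 0.  -0.6 -0.2]
fin 662 [584.2  -9.4] [69.8  9.5] 86.8 zmed 0.0944
plane [ 0.001  -0.0011  0.0606]
plate 19402 [583.9 -10. ] [129.9 260.3] 86.6 zmed 0.0606
snack 3934 [520.9 299.5] [92.  66.6] 25.0 zmed 0.0306
fin 763 [584.3  -8. ] [68.8 10.9] 87.1 zmed 0.0944
plate 18525 [583.9  -6.9] [136.7 261.1] 86.8 zmed 0.0608
```

View pics/divq.png

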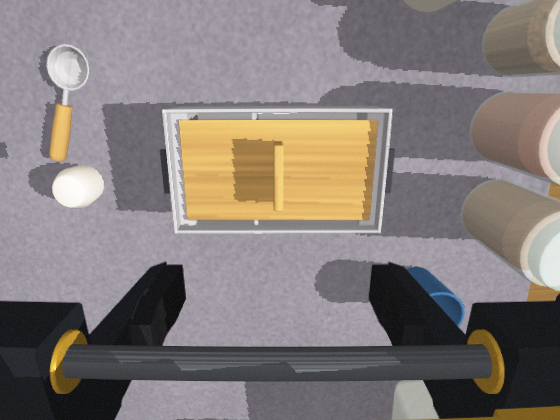

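The divider lies level (slope 0.001) and centred, fin at (278,175). Now the snack box.

```bash
python3 - <<'E'
from h import *
c=np.array([.5210,.2995]); yaw=np.radians(25.0)
go(c,.12,yaw); env.line_to([*c,.008],velocity=.1); st("at"); env.clamp(); st("gripped"); up(.03,.04); st("lift"); up(.20)
xy=b2w(.0565); go(xy,.20,BY); env.line_to([*xy,.10],velocity=.12); settle(.068,.012)
env.open_gripper(); st("released"); up(.12,.08); up(.30)
p,im,d=grab("wrist","fin1"); X=cloud(p,d); rect(X,b2w(.05),.09,.0875,.093,"snack"); rect(X,BOX,.05,.0935,.1,"fin")
m=(np.abs(X[...,2]-.060)<.003)&(np.hypot(X[...,0]-BOX[0],X[...,1]-BOX[1])<.09); Q=X[m]
print("plane",np.linalg.lstsq(np.c_[Q[:,:2]-BOX,np.ones(len(Q))],Q[:,2],rcond=None)[0].round(4))
P={c:grab(c,c+"9")[0] for c in("scene","side")}
E
```

```text
at t 51.21 tcp [0.5215 0.2998 0.0087] open 0.088 grip 0.0 F [0.4 0.2 0.4]
gripped t 51.67 tcp [0.5211 0.2997 0.0083] open 0.0654 grip 30.0 F [-0.8  0.7  3. ]
lift t 52.37 tcp [0.5211 0.2997 0.03  ] open 0.0658 grip 30.0 F [ 0.1  1.1 -0.2]
settled, nominal 0.0680 t 59.9 tcp [ 0.6414 -0.0126  0.0683] open 0.0658 grip 30.0 F [-4.3 -0.  11.9]
released t 60.41 tcp [ 0.6411 -0.0126  0.0668] open 0.0882 grip 0.0 F [ 0.3 -0.5  0.2]
snack 5614 [633.7 -12.6] [ 69.8 108.4] 86.7 zmed 0.0907
fin 618 [584.6  -9.3] [68.5  8.8] 86.5 zmed 0.0945
plane [ 0.0018 -0.0004  0.0605]
```

View pics/fin1.png

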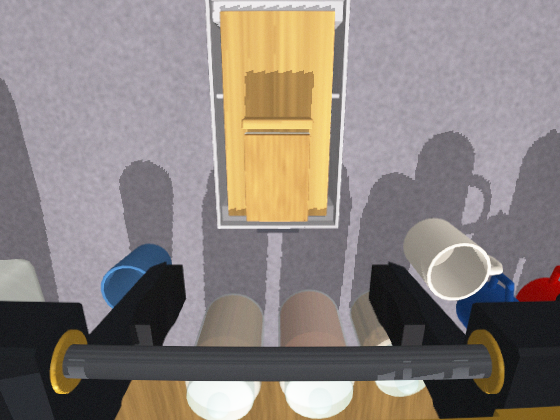

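View pics/side9.png

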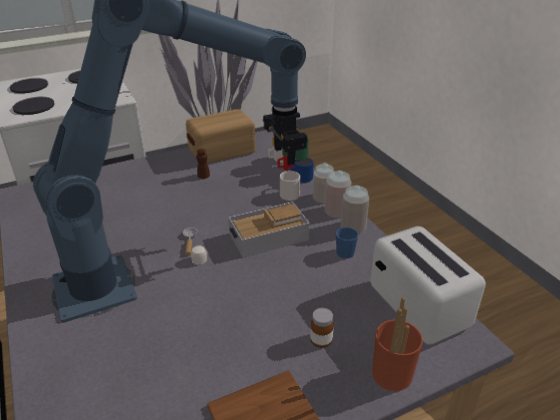

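The snack box (278,178) lies flat between the fin and the end wall on the tub's side. The divider is level and the mug, honey jar, mill and beaker are where they started. Handing in.

```bash
python3 -c "
from plant import env
print(env.sign_off())"
```

```text
the job is handed in; nothing more can be done
None
```

The lunch box is packed as asked and handed in at about 61 s: pot and tub flat in their bays, divider level on the ledges, snack box on it on the tub's side, and the bystanders left where they stood.

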